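# Move a titration set to the other rack in its order of use

## Task

The pieces for the next titration stand in the full rack in the order in which they will be used. Move all four over into the empty rack, one to each holder, so that they stand there in the same order from left to right as seen from the robot. Set each one down gently and upright on the floor of its holder, and tip nothing over.

Things in the scene. Friction and masses are not known exactly. Their poses are not given: they have to be found in the camera images.
- beaker_large: the larger of the two clear glass beakers, 68 mm high, body about 50 mm across, rim 54 mm (56 mm over the spout), about 50 g, open at the top. Origin: centre of its underside, z up. Any direction of grasp will do; grip the body below the rim, 45 to 58 mm above its underside
- beaker_small: the smaller clear glass beaker, 56 mm high, body about 41 mm across, rim 44 mm (47 mm over the spout), about 35 g, open at the top. Origin: centre of its underside, z up. Grip the body below the rim, 35 to 46 mm above its underside
- dropper_bottle: amber bottle with a tall pale cap, closed, 37 mm across the body, 86 mm high; the cap is 26 mm across and takes up the top 21 mm. Origin: centre of its underside, z up. The cap is fixed and carries the bottle
- sample_vial: small clear screw vial with a black cap, closed, 23 mm across, 47 mm high; the cap (20 mm across) takes up the top 10 mm. Origin: centre of its underside, z up. Grip it round the top 20 mm
- holder_beaker_large: holder of the larger beaker in the full rack at the start: one of its four equal fixed grey square cups, clipped on in any order. 74 mm outside, 18 mm high, pitch 76 mm. Origin: centre of underside, 6 mm above the worktop; inner floor 3 mm, rim 18 mm above the origin. y axis along the row, +y to the left as seen from the robot, +x away from it
- holder_beaker_small: holder of the smaller beaker in the full rack at the start: one of its four equal fixed grey square cups, clipped on in any order. 74 mm outside, 18 mm high, pitch 76 mm. Origin: centre of underside, 6 mm above the worktop; inner floor 3 mm, rim 18 mm above the origin. y axis along the row, +y to the left as seen from the robot, +x away from it
- holder_dropper_bottle: holder of the dropper bottle in the full rack at the start: one of its four equal fixed grey square cups, clipped on in any order. 74 mm outside, 18 mm high, pitch 76 mm. Origin: centre of underside, 6 mm above the worktop; inner floor 3 mm, rim 18 mm above the origin. y axis along the row, +y to the left as seen from the robot, +x away from it
- holder_sample_vial: holder of the sample vial in the full rack at the start: one of its four equal fixed grey square cups, clipped on in any order. 74 mm outside, 18 mm high, pitch 76 mm. Origin: centre of underside, 6 mm above the worktop; inner floor 3 mm, rim 18 mm above the origin. y axis along the row, +y to the left as seen from the robot, +x away from it
- empty_rack: empty rack, fixed: aluminium rail 86 x 328 mm, black end blocks 26 mm high, four grey square holders in a row. Origin: middle of underside, on the worktop; y axis along the row, +y to the left as seen from the robot. Holder centres at y = +114, +38, -38, -114 mm, x = 0; 69 mm square inside, floor 9 mm, rim 24 mm above the worktop. The full rack is alike
- full_rack: the full rack's aluminium rail, fixed, 86 x 328 mm with black end blocks 26 mm high; the four holders with the four pieces are clipped on at y = +114, +38, -38, -114 mm. Origin: middle of its underside, on the worktop; y axis along the row, +y to the left as seen from the robot. The racks stand side by side, about 0.4 m between their middles, either one on the left, each turned by up to 0.3 rad
There are look-alikes about, which are no part of the job. Leave any black look-alike of the dropper_bottle alone.

How it is judged:
By the outcome, as a careful person would: the job done as asked, in the order asked, and still so for the second after the job is handed in, with the robot touching nothing.
It also fails if it takes over 112 s, if anything falls off the work surface, if the arm or the gripper's body presses on something with over 40 N, if the wrist force passes 120 N, or if a joint passes its speed limit or range.

## Robot

A 7-joint arm with a two-finger parallel gripper is mounted at the origin on a cart in front of the work surface, level with it; the furniture and walls round the work are solid. World frame = base frame: x ahead of the robot, y to its left, z up, the work surface at z = 0. Lengths are in mm, angles in degrees, forces in N, time in s.
With the tool pointing down it reaches from about 425 to 950 mm from the base axis. Payload 4.7 kg.
Tool frame: the origin (TCP) lies on the mounting face of the last link; the fingertips stand 182 mm ahead of it and the grasp point (between the pads) lies 164 mm ahead of it; z points along the fingers, y is the line along which they close (so a half turn about z gives the same grasp; the last joint's range is limited). The gripper opens to 87 mm and grips with 3 to 60 N. Pads are 19 mm wide; open, the fingers measure 117 mm over their backs; the gripper's body (75 mm by 190 mm) begins 51 mm behind the grasp point.
Start: joints at [62, 26.849, -2.785, 87.806, 1.381, 65.374, -4.715], TCP at [299.578, -604.883, 404.773] pointing down, gripper open.
Joint ranges: [-148.3, 148.3], [-19.14, 114.17], [-79.39, 73.82], [5.75, 140.21], [-59.74, 239.74], [12.07, 113.84], [-152.46, 152.46]. Speed limits (degrees/s): [147.25, 147.25, 180, 180, 180, 180, 180].

## Interface

Orientations are given as [roll, pitch, yaw] about the fixed x, y, z axes, in that order (R = Rz(yaw) Ry(pitch) Rx(roll)).
In Python, from cell import env, optics gives the robot as it stands.
- The arm moves only by the tool drive_tool, never from a script. Its argument "commands" is a list of rows, each a list of 3 entries, a list of its own where there are three numbers: the shift along the tool's x, y, z in units of 0.03 m (1.0 is 0.03 m), then the turn, a rotation vector about the tool's x, y, z in units of 180 degrees (1.0 is 180 degrees), then the finger opening in mm, from 0 to 87. In form: [[[tx, ty, tz], [wx, wy, wz], fingers], ...]. A call has 1 to 10 rows; each row shifts and turns the commanded pose from where the row before left it, along the tool's axes as they then stand; what a row does not reach is not made up. A row lasts 1/10 s, in which the tool goes at most 50 mm and 8.59 degrees, less where a joint would pass 70% of its speed; a pose out of reach is approached as far as the arm can. A call with a number of a shift or a turn outside -1 to 1 is refused whole. A call with a gripper value outside its range is refused whole. The fingers move at their own pace and stop on an object; "squeeze" is the grip in N (left out, the last holds). Time passes only in rows, so rows that do not move let the fingers close. It gives the time, the measured TCP pose, the force, the opening and the grip force at its end, in the units of the state.
- env.get_obs(): the state, without advancing time (a new reading comes with each control period).
- optics.read_camera(name): name is "scene" or "side" or "wrist"; returns the picture (420x560x3 uint8, blue, green, red); there is no depth.
- optics.get_calibration(name): a dict with "fovy" (degrees; the focal length in pixels is half the picture's height over the tangent of half this angle, whatever the lens; pixels are square), "cx", "cy" (the principal point, pixels), "D" ([k1, k2, p1, p2, k3] as OpenCV has them; the pictures are not rectified), "extrinsics" (4x4, takes a point from camera to world coordinates); the wrist camera has in their place "tool_from_camera" (4x4, takes a point from camera to tool coordinates, whose origin is the TCP and whose axes are the flange's). Camera axes: x right, y down, z forward; pixel columns grow to the right and rows downward; lengths in mm; the calibration is good to about 2 mm. A picture is of the moment at which its call begins: read the wrist's pose just before it. get_calibration takes no time and is no camera call.
- env.job_done(): hands the job in; it is judged then, once.
The state is a dict: "time": time; "joint_positions": joint angles; "qd": joint speeds; "effort": joint torques, N m; "eef_pos": TCP position; "ee_rot": TCP orientation; "force": force on the tool from outside, world axes, zero at the start; "wrist_torque": the same for the moment, N m; "grip_width": finger opening in mm; "grip_force": force on a finger pad.
Only numpy, scipy, OpenCV 4.12 (cv2) and the standard library are available. Lean on these libraries where they do the work, as an engineer would, in place of code of your own. Each camera call takes 0.05 s, during which the arm holds its last target. There are 200 camera calls.

## Working session

There is one attempt and no reset: what is moved stays moved. The work goes in short steps, Python scripts to look and compute and a tool call to move; the robot and the scene stay as the last step left them, time stands still between calls to the robot, and variables do not carry over. Pictures are saved under pics/ and viewed, at most 14 in all, crops included, and the job is handed in when it is done.

Besides the shell and the picture viewer there is one more tool, called after "Emit:" as name(argument=value, ...) on one line, values as JSON. drive_tool: Moves the arm, as the interface text tells. Its arguments: {"type":"object","properties":{"commands":{"type":"array","items":{"type":"array"}},"squeeze":{"type":"number"}},"required":["commands"]}

```bash
ls; mkdir -p pics; python3 - <<'E'
from cell import env, optics
import cv2,numpy as np
np.set_printoptions(precision=4,suppress=True)
for n in ("scene","side","wrist"):
    cv2.imwrite(f"pics/{n}0.png",optics.read_camera(n)); print(n,optics.get_calibration(n))
print(env.get_obs())
E
```

```text
pics
scene {'fovy': 57.75512865310422, 'cx': 283.343576502421, 'cy': 207.72785493904803, 'D': array([-0.0572,  0.    ,  0.    ,  0.    ,  0.    ]), 'extrinsics': array([[   0.4849,   -0.4621,    0.7425, -135.2515],
       [  -0.8745,   -0.2656,    0.4058, -394.9895],
       [   0.0097,   -0.8461,   -0.5329,  533.754 ],
       [   0.    ,    0.    ,    0.    ,    1.    ]])}
side {'fovy': 57.68875413161165, 'cx': 280.11623887418517, 'cy': 211.15492794880853, 'D': array([-0.009,  0.   ,  0.   ,  0.   ,  0.   ]), 'extrinsics': array([[ -0.9869,  -0.0583,   0.1506, 413.6611],
       [ -0.1613,   0.4081,  -0.8986, 773.1589],
       [ -0.0091,  -0.9111,  -0.4121, 395.2312],
       [  0.    ,   0.    ,   0.    ,   1.    ]])}
wrist {'fovy': 59.03727116211205, 'cx': 275.8116804385035, 'cy': 211.00347444621227, 'D': array([0.0098, 0.    , 0.    , 0.    , 0.    ]), 'tool_from_camera': array([[-0.0008, -0.9612, -0.2758, 75.0853],
       [ 1.    , -0.0003, -0.0018,  1.0796],
       [ 0.0016, -0.2758,  0.9612, 19.778 ],
       [ 0.    ,  0.    ,  0.    ,  1.    ]])}
{'time': 0.15, 'joint_positions': array([61.9984, 26.8883, -2.7841, 87.8552,  1.3825, 65.3735, -4.7156]), 'qd': array([ 0.0598, -0.0586,  0.0295, -0.1623, -0.0161,  0.0411, -0.049 ]), 'effort': array([  0.0005, -50.8429,  -0.0808, -23.6419,  -0.0613,   0.0357,
         0.0001]), 'eef_pos': array([ 299.5045, -604.7358,  403.9423]), 'ee_rot': array([-179.9167,    0.004 ,   26.3475]), 'force': array([ 0.2286, -0.3096,  0.7011]), 'wrist_torque': array([-0.0069, -0.0354, -0.0392]), 'grip_force': 0.0, 'grip_width': 86.99560709487038}
```

View pics/scene0.png

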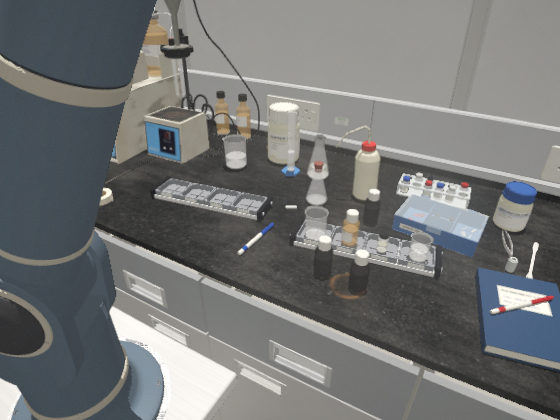

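View pics/side0.png

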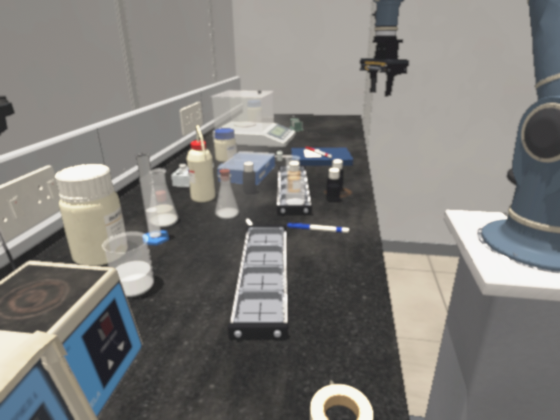

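Scene view: the empty rack is on the left (152–272, 180–215). The full rack is on the right (293–440, 222–272) and holds, from left to right, the large beaker (316,222), amber bottle (351,228), vial (382,245) and small beaker (420,246). Black look-alike bottles stand at (323,253), (361,265) and (373,205). Only (351,228) is amber and in the rack, so it fits the description. I'll confirm it in a crop.

```bash
cat > h.py <<'E'
import cv2,numpy as np
from scipy.spatial.transform import Rotation as R
from cell import env, optics
np.set_printoptions(precision=2,suppress=True)
def cam(n,obs=None):
    c=optics.get_calibration(n); f=210/np.tan(np.radians(c["fovy"]/2))
    K=np.array([[f,0,c["cx"]],[0,f,c["cy"]],[0,0,1]])
    if n=="wrist":
        T=np.eye(4); T[:3,:3]=R.from_euler("xyz",obs["ee_rot"],degrees=True).as_matrix(); T[:3,3]=obs["eef_pos"]
        T=T@c["tool_from_camera"]
    else: T=c["extrinsics"]
    return K,np.array(c["D"]),np.array(T)
def ray(C,uv):
    K,D,T=C; p=cv2.undistortPoints(np.array(uv,float).reshape(-1,1,2),K,D).reshape(-1,2)
    d=np.c_[p,np.ones(len(p))]@T[:3,:3].T
    return T[:3,3],d/np.linalg.norm(d,axis=1)[:,None]
def onz(C,uv,z):
    o,d=ray(C,uv); return o+d*((z-o[2])/d[:,2])[:,None]
def two(C1,u1,C2,u2):
    o1,d1=ray(C1,u1);o2,d2=ray(C2,u2);out=[]
    for a,b in zip(d1,d2):
        s=np.linalg.lstsq(np.c_[a,-b],o2-o1,rcond=None)[0]
        p,q=o1+s[0]*a,o2+s[1]*b; out.append(np.r_[(p+q)/2,np.linalg.norm(p-q)])
    return np.array(out)
def proj(C,P):
    K,D,T=C; Ti=np.linalg.inv(T)
    return cv2.projectPoints(np.array(P,float).reshape(-1,3),cv2.Rodrigues(Ti[:3,:3])[0],Ti[:3,3],K,D)[0].reshape(-1,2)
E
python3 - <<'E'
from h import *
im=cv2.imread("pics/scene0.png")
cv2.imwrite("pics/crop0.png",cv2.resize(im[175:295,270:470],None,fx=4,fy=4,interpolation=cv2.INTER_CUBIC))
C=cam("scene")
print(onz(C,[[298,228],[438,262],[155,188],[270,208],[323,272],[361,288],[320,240],[352,243],[382,250],[418,258]],20))
E
```

```text
[[ 519.86  -76.57   20.  ]
 [ 555.43 -388.32   20.  ]
 [ 493.28  352.99   20.  ]
 [ 562.58   24.84   20.  ]
 [ 408.84 -189.82   20.  ]
 [ 402.93 -271.8    20.  ]
 [ 502.93 -140.56   20.  ]
 [ 528.04 -207.01   20.  ]
 [ 536.71 -272.82   20.  ]
 [ 547.94 -348.1    20.  ]]
```

View pics/crop0.png

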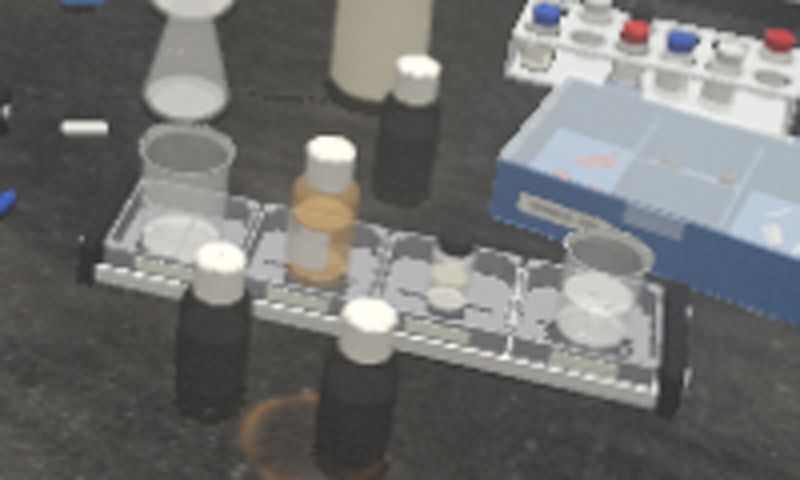

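The crop confirms it: the bottle at (351,228) is amber with a pale cap and stands in the rack, while the three look-alikes are black. The order from left to right is large beaker, dropper bottle, vial, small beaker. Next I move the wrist camera over the full rack.

Emit:
drive_tool(commands=[[[0,0,0],[0,0,-0.0433],87],[[0,0,0],[0,0,-0.0433],87],[[0,0,0],[0,0,-0.0433],87],[[0,0,0],[0,0,-0.0433],87],[[0,0,0],[0,0,-0.0433],87],[[0,0,0],[0,0,-0.0433],87],[[0,0,0],[0,0,-0.0433],87],[[0,0,0],[0,0,-0.0433],87],[[0,0,0],[0,0,-0.0433],87],[[0,0,0],[0,0,0],87]])

```text
time: 1.15
eef_pos: [299.3, -604.9, 404.3]
ee_rot: [180.0, -0.1, 96.5]
force: [-0.5, 0.4, -1.2]
grip_width: 87.0
grip_force: 0.0
```

Emit:
drive_tool(commands=[[[0.98,0.73,0],[0,0,0],87],[[0.98,0.73,0],[0,0,0],87],[[0.98,0.73,0],[0,0,0],87],[[0.98,0.73,0],[0,0,0],87],[[0.98,0.73,0],[0,0,0],87],[[0.98,0.73,0],[0,0,0],87],[[0.98,0.73,0],[0,0,0],87],[[0.98,0.73,0],[0,0,0],87],[[0.98,0.73,0],[0,0,0],87],[[0.98,0.73,0],[0,0,0],87]])

```text
time: 2.15
eef_pos: [484.4, -286.7, 404.8]
ee_rot: [180.0, 0.0, 96.3]
force: [0.6, 0.4, 0.2]
grip_width: 86.7
grip_force: 0.0
```

Emit:
drive_tool(commands=[[[0.98,0.73,0],[0,0,0],87],[[0.98,0.73,0],[0,0,0],87],[[0.98,0.73,0],[0,0,0],87],[[0,0,0],[0,0,0],87],[[0,0,0],[0,0,0],87]])

```text
time: 2.65
eef_pos: [539.5, -192.1, 404.6]
ee_rot: [-180.0, 0.0, 96.5]
force: [-0.0, -0.8, 0.1]
grip_width: 87.1
grip_force: 0.0
```

```bash
python3 - <<'E'
from h import *
import pickle
o=env.get_obs(); cv2.imwrite("pics/w1.png",optics.read_camera("wrist")); pickle.dump(o,open("w1.pkl","wb"))
print(o["time"],o["eef_pos"],o["ee_rot"],o["joint_positions"])
E
```

```text
2.65 [ 539.53 -192.08  404.61] [-179.98    0.     96.49] [ 37.4   19.75 -28.03 100.88  10.38  61.95  12.35]
```

View pics/w1.png

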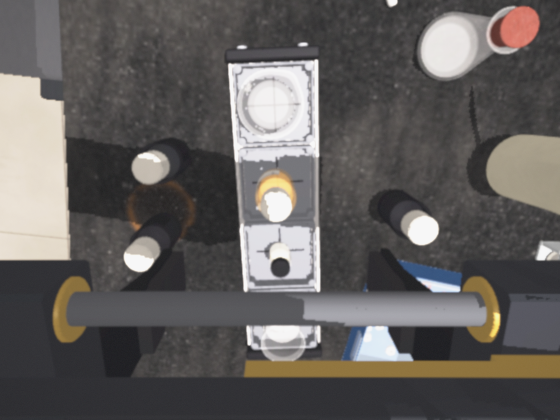

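Wrist view: the large beaker rim is at (272,103), the amber bottle's cap at (275,206), the vial's black cap at (279,267) and the small beaker at (282,340), partly hidden. The black look-alikes stand off the rack at (150,165), (143,252) and (422,228). I take two more views further along the row.

Emit:
drive_tool(commands=[[[-1,0,0],[0,0,0],87],[[-1,0,0],[0,0,0],87],[[0,0,0],[0,0,0],87],[[0,0,0],[0,0,0],87],[[0,0,0],[0,0,0],87]])

```text
time: 3.2
eef_pos: [545.6, -252.4, 404.7]
ee_rot: [-180.0, -0.0, 96.4]
force: [0.3, 0.2, 0.3]
grip_width: 87.4
grip_force: 0.0
```

```bash
python3 - <<'E'
from h import *
import pickle
o=env.get_obs(); cv2.imwrite("pics/w2.png",optics.read_camera("wrist")); pickle.dump(o,open("w2.pkl","wb"))
print(o["time"],o["eef_pos"],o["ee_rot"])
E
```

```text
3.2 [ 545.63 -252.43  404.68] [-179.99   -0.03   96.44]
```

Emit:
drive_tool(commands=[[[-1,0,0],[0,0,0],87],[[-1,0,0],[0,0,0],87],[[0,0,0],[0,0,0],87],[[0,0,0],[0,0,0],87],[[0,0,0],[0,0,0],87]])

```text
time: 3.75
eef_pos: [553.1, -310.4, 404.9]
ee_rot: [180.0, -0.0, 96.6]
force: [0.1, -0.0, 0.9]
grip_width: 87.5
grip_force: 0.0
```

```bash
python3 - <<'E'
from h import *
import pickle
o=env.get_obs(); cv2.imwrite("pics/w3.png",optics.read_camera("wrist")); pickle.dump(o,open("w3.pkl","wb"))
print(o["time"],o["eef_pos"],o["ee_rot"])
a=[cv2.imread(f"pics/w{i}.png") for i in (1,2,3)]
# crops x 210..350, y 0..380, side by side, 1.5x
cv2.imwrite("pics/m1.png",cv2.resize(np.hstack([i[0:380,190:360] for i in a]),None,fx=1.55,fy=1.55,interpolation=cv2.INTER_CUBIC))
E
```

```text
3.75 [ 553.07 -310.45  404.87] [179.99  -0.05  96.62]
```

View pics/m1.png

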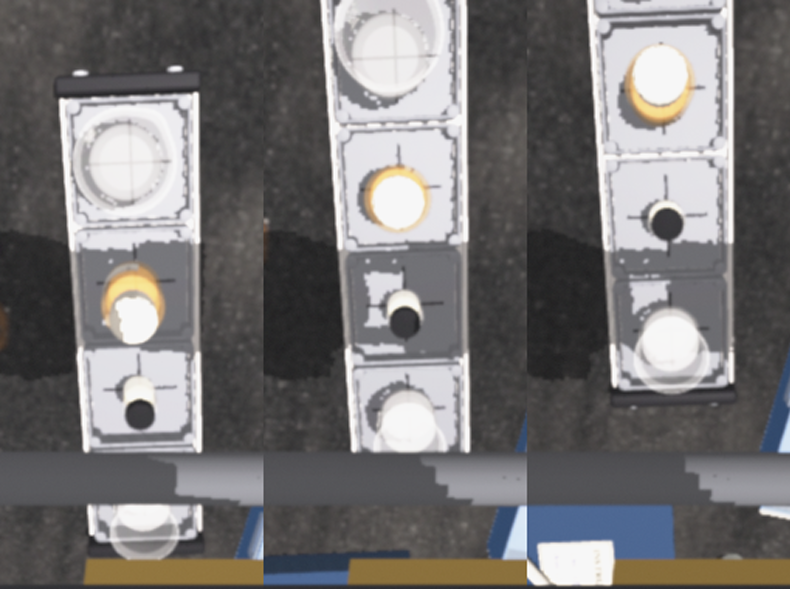

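The three panels show the bottle cap at w1 (276,205), w2 (276,130) and w3 (276,48). The vial cap is at w1 (280,267), w2 (281,208) and w3 (280,143). The large rim is at w1 (271,104) and w2 (272,27), and the small rim at w3 (282,227). I'll refine these by mask and circle, then triangulate.

```bash
cat > m.py <<'E'
from h import *
import pickle
from scipy.optimize import least_squares
I={i:cv2.imread(f"pics/w{i}.png") for i in (1,2,3)}
C={i:cam("wrist",pickle.load(open(f"w{i}.pkl","rb"))) for i in I}
def blob(i,mask,c,r=22):
    m=np.zeros(mask.shape,np.uint8); cv2.circle(m,c,r,255,-1); m&=mask
    n,l,s,ce=cv2.connectedComponentsWithStats(m); k=1+np.argmax(s[1:,4]); 
    cs,_=cv2.findContours((l==k).astype(np.uint8),0,2); (x,y),rr=cv2.minEnclosingCircle(max(cs,key=len)); return (x,y),rr,s[k,4]
def multi(obs): # list of (view,uv)
    A=np.zeros((3,3));b=np.zeros(3)
    for i,uv in obs:
        o,d=ray(C[i],[uv]); P=np.eye(3)-np.outer(d[0],d[0]); A+=P; b+=P@o
    return np.linalg.solve(A,b)
if __name__=="__main__":
    for name,cen in (("bottle",{1:(276,205),2:(276,130),3:(276,48)}),("vial",{1:(280,267),2:(281,208),3:(280,143)})):
        ob=[]
        for i,c in cen.items():
            g=cv2.cvtColor(I[i],cv2.COLOR_BGR2GRAY); hsv=cv2.cvtColor(I[i],cv2.COLOR_BGR2HSV)
            m=((hsv[...,2]>225)&(hsv[...,1]<40)) if name=="bottle" else g<60
            uv,r,a=blob(i,m.astype(np.uint8)*255,c); print(name,i,np.round(uv,1),round(r,1),a); ob.append((i,uv))
        print(name,multi(ob), [np.round(onz(C[i],[uv],95 if name=="bottle" else 56)[0,:2],1) for i,uv in ob])
    for i,(x0,y0,x1,y1),rr in ((1,(225,55,325,150),(24,42)),(2,(225,0,325,90),(24,42)),(3,(235,180,335,290),(17,30)),(2,(235,240,335,300),(17,30))):
        g=cv2.medianBlur(cv2.cvtColor(I[i],cv2.COLOR_BGR2GRAY),3)[y0:y1,x0:x1]
        h=cv2.HoughCircles(g,cv2.HOUGH_GRADIENT_ALT,1.5,5,param1=100,param2=0.5,minRadius=rr[0],maxRadius=rr[1])
        print(i, None if h is None else np.round(h[0]+[x0,y0,0],1))
E
python3 m.py
python3 - <<'E'
import cv2,numpy as np
I=[cv2.imread(f"pics/w{i}.png") for i in (1,2,3)]
r=lambda a:cv2.resize(a,(380,380),interpolation=cv2.INTER_CUBIC)
cv2.imwrite("pics/m2.png",np.hstack([r(I[0][55:150,225:320]),r(I[2][185:280,235:330])]))
E
```

```text
bottle 1 [275.9 205.8] 15.4 627
bottle 2 [276.2 130.1] 17.2 901
bottle 3 [277.5  46.2] 20.6 1149
bottle [ 539.86 -196.09   95.58] [array([ 539.6, -196. ]), array([ 539.2, -196.6]), array([ 540.8, -195.7])]
vial 1 [279.9 264. ] 7.2 47
vial 2 [281.3 207.3] 9.0 178
vial 3 [280.4 144.1] 9.1 204
vial [ 552.24 -270.24   42.26] [array([ 551.1, -263.6]), array([ 551.9, -267.6]), array([ 552. , -268.4])]
1 [[271.5 104.5  37.3]
 [271.5 104.5  27.8]]
2 [[270.   21.   35.2]
 [286.5  39.   34.6]
 [286.5  49.5  33.2]
 [271.5  34.5  28.4]]
3 [[283.  220.5  22.4]]
2 [[274.  268.5  24.2]
 [283.  274.5  22.1]]
```

View pics/m2.png

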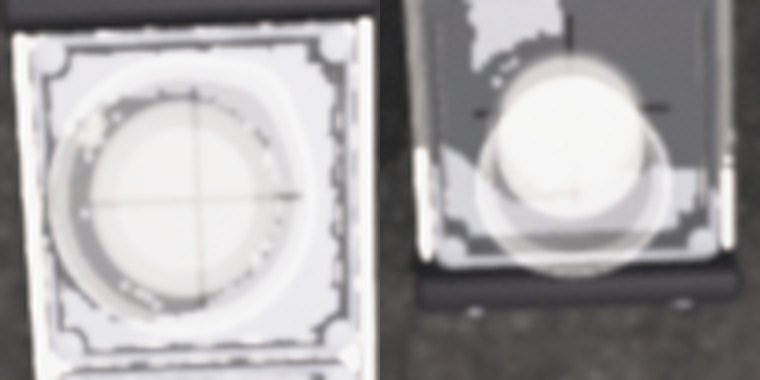

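Close-up: the large rim circle is centred near w1 (270.7,104.5) with its base at (273.7,103.7). The small rim is near w3 (283.2,230.5) with its base at (282.5,221). Both pieces stand upright on their holder floors.

```bash
python3 - <<'E'
from m import *
print("large rim tri",multi([(1,(270.7,104.5)),(2,(270.3,27))]),"z77",onz(C[1],[(270.7,104.5)],77),"base",onz(C[1],[(273.7,103.7)],11))
print("small rim tri",multi([(1,(283.5,337.4)),(3,(283.2,230.5))]),"z65",onz(C[3],[(283.2,230.5)],65),onz(C[1],[(283.5,337.4)],65),"base",onz(C[3],[(282.5,221)],11))
print("vial",multi([(1,(280.3,267)),(2,(281.3,207.7)),(3,(279.7,143.9))]),[onz(C[i],[u],56) for i,u in ((1,(280.3,267)),(2,(281.3,207.7)),(3,(279.7,143.9)))])
# floor crosses (crop m1 panels)
for n,i,u in (("bottleH",3,(276+0.3,57)),("vialH",1,(280,249)),("vialH",2,(280.5,195)),("largeH",1,(273.7,103.7)),("vialH",3,(281,133)),("smallH",3,(281,212))):
    print(n,i,onz(C[i],[u],9))
E
```

```text
large rim tri [ 525.93 -118.24   53.1 ] z77 [[ 526.61 -118.2    77.  ]] base [[ 528.45 -117.13   11.  ]]
small rim tri [ 564.91 -351.23   45.1 ] z65 [[ 563.49 -344.54   65.  ]] [[ 563.15 -337.55   65.  ]] base [[ 564.69 -352.32   11.  ]]
vial [ 551.9  -268.84   51.58] [array([[ 551.81, -266.66,   56.  ]]), array([[ 551.98, -267.9 ,   56.  ]]), array([[ 551.36, -268.33,   56.  ]])]
bottleH 3 [[ 539.68 -192.96    9.  ]]
vialH 1 [[ 551.99 -266.84    9.  ]]
vialH 2 [[ 551.67 -267.14    9.  ]]
largeH 1 [[ 528.44 -117.13    9.  ]]
vialH 3 [[ 552.37 -262.08    9.  ]]
smallH 3 [[ 562.04 -343.24    9.  ]]
```

Emit:
drive_tool(commands=[[[0.98,0.055,0],[0,0,0],87],[[0.98,0.055,0],[0,0,0],87],[[0.98,0.055,0],[0,0,0],87],[[0.98,0.055,0],[0,0,0],87],[[0.98,0.055,0],[0,0,0],87],[[0.98,0.055,0],[0,0,0],87],[[0.98,0.055,0],[0,0,0],87],[[0.98,0.055,0],[0,0,0],87],[[0.98,0.055,0],[0,0,0],87],[[0.98,0.055,0],[0,0,0],87]])

```text
time: 4.8
eef_pos: [535.2, -15.7, 405.1]
ee_rot: [180.0, 0.0, 96.6]
force: [-0.3, 0.3, 0.1]
grip_width: 86.9
grip_force: 0.0
```

Emit:
drive_tool(commands=[[[0.98,0.055,0],[0,0,0],87],[[0.98,0.055,0],[0,0,0],87],[[0.98,0.055,0],[0,0,0],87],[[0.98,0.055,0],[0,0,0],87],[[0.98,0.055,0],[0,0,0],87],[[0.98,0.055,0],[0,0,0],87],[[0.98,0.055,0],[0,0,0],87],[[0.98,0.055,0],[0,0,0],87],[[0,0,0],[0,0,0],87],[[0,0,0],[0,0,0],87]])

```text
time: 5.8
eef_pos: [521.6, 218.2, 404.9]
ee_rot: [180.0, 0.0, 96.7]
force: [0.5, -1.3, 0.4]
grip_width: 86.7
grip_force: 0.0
```

```bash
python3 - <<'E'
from h import *
import pickle
o=env.get_obs(); cv2.imwrite("pics/w4.png",optics.read_camera("wrist")); pickle.dump(o,open("w4.pkl","wb"))
print(o["time"],o["eef_pos"],o["ee_rot"])
E
```

```text
5.8 [521.57 218.19 404.88] [180.     0.02  96.67]
```

Emit:
drive_tool(commands=[[[-1,0,0],[0,0,0],87],[[-1,0,0],[0,0,0],87],[[-1,0,0],[0,0,0],87],[[0,0,0],[0,0,0],87],[[0,0,0],[0,0,0],87],[[0,0,0],[0,0,0],87]])

```text
time: 6.45
eef_pos: [532.4, 127.8, 404.9]
ee_rot: [180.0, -0.0, 96.5]
force: [-1.1, 0.6, 0.1]
grip_width: 86.9
grip_force: 0.0
```

```bash
python3 - <<'E'
from h import *
import pickle
o=env.get_obs(); cv2.imwrite("pics/w5.png",optics.read_camera("wrist")); pickle.dump(o,open("w5.pkl","wb"))
print(o["time"],o["eef_pos"],o["ee_rot"])
a=[cv2.imread(f"pics/w{i}.png") for i in (4,5)]
cv2.imwrite("pics/m3.png",cv2.resize(np.hstack([i[0:400,140:400] for i in a]),None,fx=1.5,fy=1.5,interpolation=cv2.INTER_CUBIC))
E
```

```text
6.45 [532.41 127.85 404.94] [179.98  -0.02  96.51]
```

View pics/m3.png

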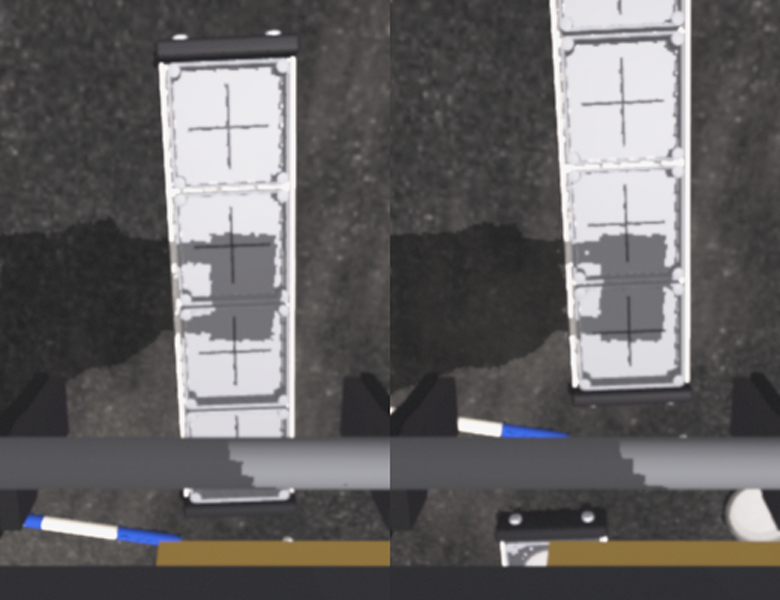

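The empty rack shows floor crosses at w4 (292,84.7), (294.7,163.3), (296.7,233.3) and w5 (295.3,68), (298,149.3), (299.3,220.7). All four holders are empty.

```bash
python3 - <<'E'
from h import *
import pickle, m
C={i:cam("wrist",pickle.load(open(f"w{i}.pkl","rb"))) for i in (1,2,3,4,5)}; m.C=C
S={1:(292,84.7),2:(294.7,163.3),3:(296.7,233.3)}; V={2:(295.3,68),3:(298,149.3),4:(299.3,220.7)}
for k in (2,3): print("floor tri",k,two(C[4],[S[k]],C[5],[V[k]]))
P=np.r_[onz(C[4],list(S.values()),9),onz(C[5],list(V.values()),9)][:,:2]; idx=np.array([1,2,3,2,3,4]); print(P)
y=np.array([114,38,-38,-114])[idx-1]
f=lambda p:(np.c_[p[0]-np.sin(p[2])*y,p[1]+np.cos(p[2])*y]-P).ravel()
r=m.least_squares(f,[528,180,.15]); print("empty",r.x,np.degrees(r.x[2]),np.abs(r.fun).max())
c=r.x
for a in (114,38,-38,-114): print(a,c[0]-np.sin(c[2])*a,c[1]+np.cos(c[2])*a)
Sc=cam("scene")
for n,s,i,w in (("large rim",(317,212.2),1,(270.7,104.5)),("small rim",(422.2,238.7),3,(283.2,230.5)),("bottle cap",(352.7,212.5),2,(276.2,130.1)),("vial cap",(384.5,235.7),3,(279.7,143.9))): print(n,two(Sc,[s],C[i],[w]))
E
```

```text
floor tri 2 [[538.3  237.59   8.39   0.04]]
floor tri 3 [[550.9  161.31   3.34   0.45]]
[[525.87 312.4 ]
 [538.25 237.68]
 [550.12 163.23]
 [538.3  237.54]
 [550.73 161.94]
 [561.8   87.42]]
empty [544.18 200.03   0.16] 9.096922571482175 0.7181337568592028
114 526.1530527263269 312.6007145685153
38 538.1690351421042 237.5566197536417
-38 550.1850175578815 162.51252493876814
-114 562.2009999736588 87.46843012389459
large rim [[ 526.68 -118.5    73.66    0.65]]
small rim [[ 563.67 -345.85   59.95    0.77]]
bottle cap [[ 539.21 -196.66   90.97    0.38]]
vial cap [[ 551.6  -269.39   47.7     0.53]]
```

Emit:
drive_tool(commands=[[[0,0,0],[0,0,-0.0144],87],[[-0.9,-0.16,0],[0,0,0],87],[[-0.9,-0.16,0],[0,0,0],87],[[-0.9,-0.16,0],[0,0,0],87],[[-0.9,-0.16,0],[0,0,0],87],[[-0.9,-0.16,0],[0,0,0],87],[[-0.9,-0.16,0],[0,0,0],87],[[-0.9,-0.16,0],[0,0,0],87],[[-0.9,-0.16,0],[0,0,0],87],[[-0.9,-0.16,0],[0,0,0],87]])

```text
time: 7.5
eef_pos: [528.5, -119.1, 404.9]
ee_rot: [180.0, -0.0, 99.2]
force: [0.5, -0.4, -0.4]
grip_width: 86.9
grip_force: 0.0
```

Emit:
drive_tool(commands=[[[0,0,0.5],[0,0,0],87],[[0,0,0.5],[0,0,0],87],[[0,0,0],[0,0,0],87],[[0,0,0],[0,0,0],87]])

```text
time: 7.9
eef_pos: [528.7, -118.3, 374.9]
ee_rot: [180.0, -0.0, 99.2]
force: [-0.1, -0.1, 0.2]
grip_width: 87.1
grip_force: 0.0
```

```bash
cat > w.py <<'E'
import sys
from h import *
o=env.get_obs(); y=np.radians(99.1); c,s=np.cos(y),np.sin(y); F=lambda p:np.array([c*p[0]+s*p[1],s*p[0]-c*p[1]])
T={"L":(526.8,-118.3),"B":(539.6,-196.2),"V":(551.8,-268.5),"S":(563.6,-345.2),"1":(526.15,312.6),"2":(538.17,237.56),"3":(550.19,162.51),"4":(562.2,87.47)}
Z={"L":224,"B":254,"V":211,"S":213.5}
d=(F(T[sys.argv[1]])-F(o["eef_pos"]))/30
print("t",o["time"],"pos",o["eef_pos"],o["ee_rot"],"grip",o["grip_width"],o["grip_force"],"F",o["force"],"| to go x,y units",d,"dz",(o["eef_pos"][2]-Z[sys.argv[2]])/30,"wz",-(99.1-o["ee_rot"][2])/180)
E
python3 w.py L L
```

```text
t 7.9 pos [ 528.66 -118.35  374.93] [180.    -0.02  99.18] grip 87.13966836773939 0.0 F [-0.05 -0.08  0.24] | to go x,y units [ 0.01 -0.06] dz 5.030980116942296 wz 0.00043709165980661486
```

Emit:
drive_tool(commands=[[[0,-0.06,0.9],[0,0,0],87],[[0,0,0.9],[0,0,0],87],[[0,0,0.9],[0,0,0],87],[[0,0,0.9],[0,0,0],87],[[0,0,0.8],[0,0,0],87],[[0,0,0.43],[0,0,0],87],[[0,0,0.2],[0,0,0],87],[[0,0,0],[0,0,0],87]])

```text
time: 8.7
eef_pos: [527.0, -119.3, 224.1]
ee_rot: [180.0, 0.0, 99.1]
force: [-0.1, 0.5, 0.6]
grip_width: 87.2
grip_force: 0.0
```

Emit:
drive_tool(commands=[[[0,0,0],[0,0,0],60],[[0,0,0],[0,0,0],40],[[0,0,0],[0,0,0],40],[[0,0,0],[0,0,0],40],[[0,0,0],[0,0,0],40],[[0,0,0],[0,0,0],40],[[0,0,0],[0,0,0],40],[[0,0,0],[0,0,0],40]], squeeze=10)

```text
time: 9.5
eef_pos: [526.6, -119.5, 224.0]
ee_rot: [180.0, 0.0, 99.1]
force: [-0.9, -0.3, 1.8]
grip_width: 50.1
grip_force: 10.0
```

Emit:
drive_tool(commands=[[[0,0,-0.4],[0,0,0],40],[[0,0,-0.8],[0,0,0],40],[[0,0,-0.9],[0,0,0],40],[[0,0,-0.9],[0,0,0],40],[[0.4,0.06,0],[0,0,0],40],[[0.8,0.13,0],[0,0,0],40],[[0.9,0.14,0],[0,0,0],40],[[0.9,0.14,0],[0,0,0],40],[[0.9,0.14,0],[0,0,0],40],[[0.9,0.14,0],[0,0,0],40]])

```text
time: 10.5
eef_pos: [525.4, 27.9, 313.4]
ee_rot: [-179.9, -0.0, 99.1]
force: [0.5, -0.7, -0.3]
grip_width: 50.1
grip_force: 9.9
```

Emit:
drive_tool(commands=[[[0.9,0.14,0],[0,0,0],40],[[0.9,0.14,0],[0,0,0],40],[[0.9,0.14,0],[0,0,0],40],[[0.9,0.14,0],[0,0,0],40],[[0.9,0.14,0],[0,0,0],40],[[0.9,0.14,0],[0,0,0],40],[[0.9,0.14,0],[0,0,0],40],[[0.9,0.14,0],[0,0,0],40],[[0.9,0.14,0],[0,0,0],40],[[0.9,0.14,0],[0,0,0],40]])

```text
time: 11.5
eef_pos: [524.1, 300.9, 313.2]
ee_rot: [-179.9, 0.0, 99.1]
force: [-0.7, -0.4, 0.0]
grip_width: 49.9
grip_force: 9.9
```

Emit:
drive_tool(commands=[[[0.4,0.15,0],[0,0,0],40],[[0,0,0],[0,0,0],40],[[0,0,0],[0,0,0],40],[[0,0,0],[0,0,0],40]])

```text
time: 11.9
eef_pos: [527.9, 310.2, 313.5]
ee_rot: [-180.0, 0.1, 99.0]
force: [-0.0, 0.3, -1.2]
grip_width: 50.0
grip_force: 9.9
```

```bash
python3 w.py 1 L
```

```text
t 11.9 pos [527.93 310.24 313.49] [-179.97    0.1    98.95] grip 50.03472082462621 9.884783548259293 F [-0.04  0.34 -1.19] | to go x,y units [ 0.09 -0.05] dz 2.9828879870283327 wz -0.0008237809823916741
```

Emit:
drive_tool(commands=[[[0.09,-0.05,0.5],[0,0,0],40],[[0,0,0.9],[0,0,0],40],[[0,0,0.8],[0,0,0],40],[[0,0,0.4],[0,0,0],40],[[0,0,0.2],[0,0,0],40],[[0,0,0.1],[0,0,0],40],[[0,0,0.05],[0,0,0],40],[[0,0,0],[0,0,0],40],[[0,0,0],[0,0,0],40]])

```text
time: 12.8
eef_pos: [525.8, 314.7, 226.1]
ee_rot: [179.9, -0.0, 99.1]
force: [0.0, 0.3, -0.7]
grip_width: 49.6
grip_force: 9.9
```

Emit:
drive_tool(commands=[[[0,0,0.03],[0,0,0],40],[[0,0,0],[0,0,0],40],[[0,0,0],[0,0,0],40]])

```text
time: 13.1
eef_pos: [525.6, 314.5, 224.6]
ee_rot: [180.0, 0.0, 99.1]
force: [-0.1, 0.6, -0.7]
grip_width: 50.3
grip_force: 9.9
```

Emit:
drive_tool(commands=[[[0,0,0.03],[0,0,0],40],[[0,0,0],[0,0,0],40],[[0,0,0],[0,0,0],52],[[0,0,0],[0,0,0],56],[[0,0,0],[0,0,0],70],[[0,0,0],[0,0,0],87],[[0,0,0],[0,0,0],87],[[0,0,0],[0,0,0],87],[[0,0,0],[0,0,0],87]])

```text
time: 14.0
eef_pos: [525.6, 314.5, 223.5]
ee_rot: [180.0, 0.0, 99.1]
force: [0.2, 0.1, 0.2]
grip_width: 84.5
grip_force: 0.0
```

Emit:
drive_tool(commands=[[[0,0,-0.6],[0,0,0],87],[[0,0,-0.9],[0,0,0],87],[[0,0,-0.9],[0,0,0],87],[[0,0,-0.9],[0,0,0],87],[[0,0,-0.9],[0,0,0],87],[[0,0,-0.8],[0,0,0],87],[[0,0,0],[0,0,0],87],[[0,0,0],[0,0,0],87]])

```text
time: 14.8
eef_pos: [525.5, 314.4, 373.5]
ee_rot: [180.0, 0.0, 99.1]
force: [0.9, -0.8, -0.8]
grip_width: 86.9
grip_force: 0.0
```

```bash
python3 w.py B B; python3 - <<'E'
from h import *
a=optics.read_camera("side"); w=optics.read_camera("wrist")
cv2.imwrite("pics/c1.png",np.hstack([cv2.resize(a[200:350,200:320],(400,500),interpolation=cv2.INTER_CUBIC),cv2.resize(w[:,140:420],(333,500))]))
E
```

```text
t 14.8 pos [525.46 314.36 373.54] [179.97   0.01  99.08] grip 86.85137127581771 0.0 F [ 0.93 -0.81 -0.78] | to go x,y units [-16.88  -2.23] dz 3.9847634232185896 wz -0.00011929649823940735
```

View pics/c1.png

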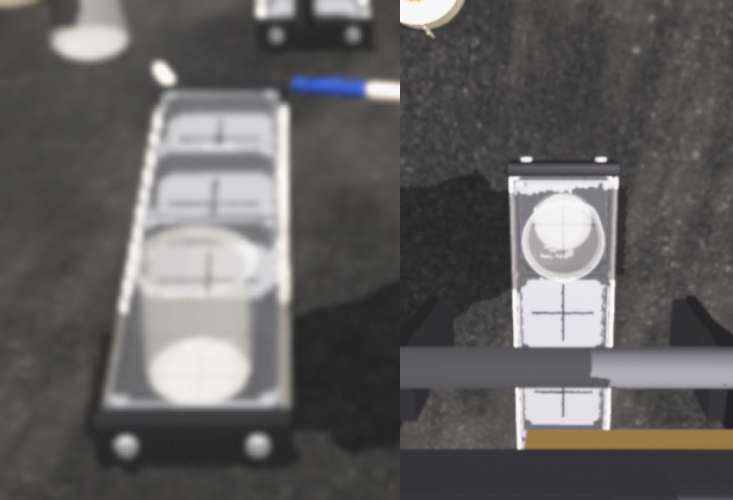

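The side view shows the large beaker upright in the leftmost holder (base at crop (198,370)), and the wrist view at crop (563,235) agrees. Next is the amber bottle.

Emit:
drive_tool(commands=[[[-0.9,-0.12,0],[0,0,0],87],[[-0.9,-0.12,0],[0,0,0],87],[[-0.9,-0.12,0],[0,0,0],87],[[-0.9,-0.12,0],[0,0,0],87],[[-0.9,-0.12,0],[0,0,0],87],[[-0.9,-0.12,0],[0,0,0],87],[[-0.9,-0.12,0],[0,0,0],87],[[-0.9,-0.12,0],[0,0,0],87],[[-0.9,-0.12,0],[0,0,0],87],[[-0.9,-0.12,0],[0,0,0],87]])

```text
time: 15.9
eef_pos: [532.2, 40.9, 372.1]
ee_rot: [-179.9, -0.0, 99.1]
force: [-0.6, 0.3, 0.1]
grip_width: 87.0
grip_force: 0.0
```

Emit:
drive_tool(commands=[[[-0.9,-0.12,0],[0,0,0],60],[[-0.9,-0.12,0],[0,0,0],60],[[-0.9,-0.12,0],[0,0,0],60],[[-0.9,-0.12,0],[0,0,0],60],[[-0.9,-0.12,0],[0,0,0],60],[[-0.9,-0.12,0],[0,0,0],60],[[-0.9,-0.12,0],[0,0,0],60],[[-0.9,-0.12,0],[0,0,0],60],[[-0.68,-0.07,0],[0,0,0],60],[[0,0,0],[0,0,0],60]])

```text
time: 16.9
eef_pos: [538.7, -199.8, 371.8]
ee_rot: [-179.8, 0.0, 98.8]
force: [0.6, -0.2, 0.2]
grip_width: 60.1
grip_force: 0.0
```

Emit:
drive_tool(commands=[[[0,0,0.5],[0,0,0],60],[[0,0,0.5],[0,0,0],60],[[0,0,0],[0,0,0],60]])

```text
time: 17.2
eef_pos: [538.4, -194.5, 340.1]
ee_rot: [-179.7, -0.2, 99.2]
force: [-1.1, -0.3, 0.9]
grip_width: 60.1
grip_force: 0.0
```

```bash
python3 w.py B B
```

```text
t 17.2 pos [ 538.38 -194.53  340.11] [-179.68   -0.2    99.23] grip 60.080152119277955 0.0 F [-1.07 -0.3   0.89] | to go x,y units [-0.06  0.03] dz 2.8702352528137607 wz 0.0007094812620853948
```

Emit:
drive_tool(commands=[[[-0.04,0.02,0.5],[0,0,0],60],[[0,0,0.9],[0,0,0],60],[[0,0,0.8],[0,0,0],60],[[0,0,0.5],[0,0,0],60],[[0,0,0.17],[0,0,0],60],[[0,0,0],[0,0,0],60],[[0,0,0],[0,0,0],60],[[0,0,0],[0,0,0],60]])

```text
time: 18.0
eef_pos: [540.8, -197.3, 258.6]
ee_rot: [179.9, 0.1, 99.1]
force: [0.3, 0.6, -0.4]
grip_width: 60.2
grip_force: 0.0
```

Emit:
drive_tool(commands=[[[0,0,0],[0,0,0],40],[[0,0,0],[0,0,0],30],[[0,0,0],[0,0,0],18],[[0,0,0],[0,0,0],18],[[0,0,0],[0,0,0],18],[[0,0,0],[0,0,0],18],[[0,0,0],[0,0,0],18],[[0,0,0],[0,0,0],18]], squeeze=14)

```text
time: 18.8
eef_pos: [540.2, -197.3, 257.5]
ee_rot: [-180.0, 0.0, 99.1]
force: [0.1, 1.2, 0.1]
grip_width: 24.9
grip_force: 14.0
```

Emit:
drive_tool(commands=[[[0,0,-0.4],[0,0,0],18],[[0,0,-0.8],[0,0,0],18],[[0,0,-0.9],[0,0,0],18],[[0,0,-0.6],[0,0,0],18],[[0.4,0.06,0],[0,0,0],18],[[0.8,0.13,0],[0,0,0],18],[[0.9,0.14,0],[0,0,0],18],[[0.9,0.14,0],[0,0,0],18],[[0.9,0.14,0],[0,0,0],18],[[0.9,0.14,0],[0,0,0],18]])

```text
time: 19.8
eef_pos: [539.0, -49.4, 337.6]
ee_rot: [-179.9, -0.0, 99.1]
force: [-0.4, 0.5, -0.7]
grip_width: 24.7
grip_force: 14.0
```

Emit:
drive_tool(commands=[[[0.9,0.14,0],[0,0,0],18],[[0.9,0.14,0],[0,0,0],18],[[0.9,0.14,0],[0,0,0],18],[[0.9,0.14,0],[0,0,0],18],[[0.9,0.14,0],[0,0,0],18],[[0.9,0.14,0],[0,0,0],18],[[0.9,0.14,0],[0,0,0],18],[[0.9,0.14,0],[0,0,0],18],[[0.9,0.14,0],[0,0,0],18],[[0.8,0.14,0],[0,0,0],18]])

```text
time: 20.8
eef_pos: [537.7, 221.0, 337.6]
ee_rot: [-179.9, -0.0, 99.2]
force: [-0.4, 0.3, -1.1]
grip_width: 24.6
grip_force: 14.0
```

Emit:
drive_tool(commands=[[[0.5,0.1,0],[0,0,0],18],[[0.2,0,0],[0,0,0],18],[[0,0,0],[0,0,0],18],[[0,0,0],[0,0,0],18],[[0,0,0],[0,0,0],18],[[0,0,0],[0,0,0],18]])

```text
time: 21.4
eef_pos: [539.0, 238.9, 338.4]
ee_rot: [-180.0, 0.0, 99.0]
force: [-0.1, -0.3, -1.1]
grip_width: 24.8
grip_force: 14.0
```

```bash
python3 w.py 2 B
```

```text
t 21.4 pos [539.01 238.86 338.41] [-180.      0.04   98.98] grip 24.794917155452357 13.996439948386978 F [-0.12 -0.3  -1.06] | to go x,y units [-0.04 -0.03] dz 2.813743760725974 wz -0.0006927150490295415
```

Emit:
drive_tool(commands=[[[-0.04,-0.03,0.5],[0,0,0],18],[[0,0,0.8],[0,0,0],18],[[0,0,0.7],[0,0,0],18],[[0,0,0.4],[0,0,0],18],[[0,0,0.2],[0,0,0],18],[[0,0,0.06],[0,0,0],18],[[0,0,0],[0,0,0],18],[[0,0,0],[0,0,0],18],[[0,0,0],[0,0,0],18]])

```text
time: 22.3
eef_pos: [538.2, 238.9, 259.4]
ee_rot: [179.9, -0.0, 99.1]
force: [0.2, 0.3, -0.5]
grip_width: 24.6
grip_force: 14.0
```

Emit:
drive_tool(commands=[[[0,0,0.02],[0,0,0],18],[[0,0,0],[0,0,0],18],[[0,0,0],[0,0,0],18]])

```text
time: 22.6
eef_pos: [538.0, 238.7, 258.2]
ee_rot: [180.0, 0.0, 99.1]
force: [-0.3, 0.6, -0.8]
grip_width: 24.8
grip_force: 14.0
```

Emit:
drive_tool(commands=[[[0,0,0.02],[0,0,0],18],[[0,0,0.01],[0,0,0],18],[[0,0,0],[0,0,0],18],[[0,0,0],[0,0,0],27],[[0,0,0],[0,0,0],30],[[0,0,0],[0,0,0],40],[[0,0,0],[0,0,0],60],[[0,0,0],[0,0,0],60],[[0,0,0],[0,0,0],60]])

```text
time: 23.5
eef_pos: [538.0, 238.7, 257.1]
ee_rot: [-180.0, 0.0, 99.1]
force: [1.0, 0.6, -0.4]
grip_width: 53.9
grip_force: 0.0
```

Emit:
drive_tool(commands=[[[0,0,-0.6],[0,0,0],60],[[0,0,-0.9],[0,0,0],60],[[0,0,-0.9],[0,0,0],60],[[0,0,-0.9],[0,0,0],60],[[0,0,-0.5],[0,0,0],60],[[0,0,0],[0,0,0],60],[[0,0,0],[0,0,0],60]])

```text
time: 24.2
eef_pos: [537.8, 238.4, 370.3]
ee_rot: [-179.9, 0.0, 99.1]
force: [-0.7, -0.4, -0.5]
grip_width: 59.9
grip_force: 0.0
```

```bash
python3 w.py V V; python3 - <<'E'
from h import *
a=optics.read_camera("side"); w=optics.read_camera("wrist")
cv2.imwrite("pics/c2.png",np.hstack([cv2.resize(a[200:350,200:320],(400,500),interpolation=cv2.INTER_CUBIC),cv2.resize(w[:,140:420],(333,500))]))
E
```

```text
t 24.2 pos [537.76 238.39 370.29] [-179.94    0.04   99.08] grip 59.88216260803331 0.0 F [-0.65 -0.38 -0.49] | to go x,y units [-16.76  -2.21] dz 5.309762361571967 wz -0.00012225140650825336
```

View pics/c2.png

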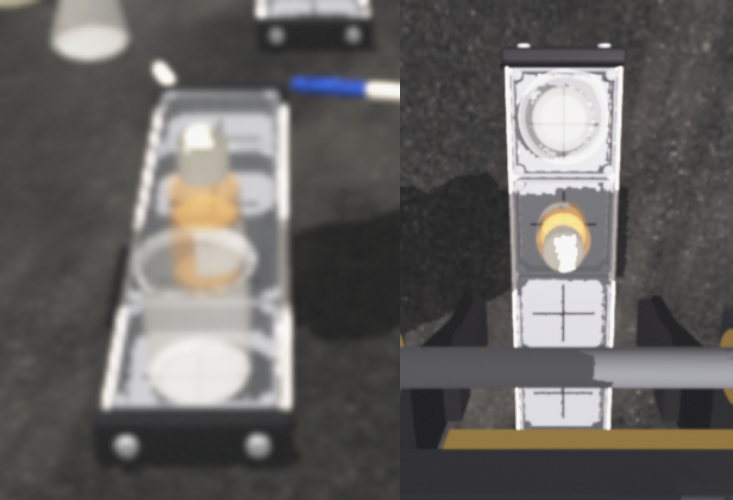

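The amber bottle stands upright in the second holder (wrist crop (563,235), cross at (563,225)), and the large beaker is unchanged. Next is the vial, with a second look at it once the arm is above.

Emit:
drive_tool(commands=[[[-0.9,-0.12,0],[0,0,0],60],[[-0.9,-0.12,0],[0,0,0],60],[[-0.9,-0.12,0],[0,0,0],60],[[-0.9,-0.12,0],[0,0,0],60],[[-0.9,-0.12,0],[0,0,0],60],[[-0.9,-0.12,0],[0,0,0],60],[[-0.9,-0.12,0],[0,0,0],60],[[-0.9,-0.12,0],[0,0,0],60],[[-0.9,-0.12,0],[0,0,0],60],[[-0.9,-0.12,0],[0,0,0],60]])

```text
time: 25.3
eef_pos: [544.7, -34.8, 369.7]
ee_rot: [-179.9, -0.0, 99.1]
force: [0.2, -0.3, -0.4]
grip_width: 60.1
grip_force: 0.0
```

Emit:
drive_tool(commands=[[[-0.9,-0.12,0],[0,0,0],60],[[-0.9,-0.12,0],[0,0,0],60],[[-0.9,-0.12,0],[0,0,0],60],[[-0.9,-0.12,0],[0,0,0],60],[[-0.9,-0.12,0],[0,0,0],60],[[-0.9,-0.12,0],[0,0,0],60],[[-0.9,-0.12,0],[0,0,0],60],[[-0.46,-0.1,0],[0,0,0],60],[[0,0,0.5],[0,0,0],60],[[0,0,0.9],[0,0,0],60]])

```text
time: 26.3
eef_pos: [549.7, -237.3, 329.0]
ee_rot: [179.8, 0.0, 99.1]
force: [0.1, 0.0, -0.5]
grip_width: 59.9
grip_force: 0.0
```

Emit:
drive_tool(commands=[[[0,0,0.8],[0,0,0],60],[[0,0,0.4],[0,0,0],60],[[0,0,0],[0,0,0],60],[[0,0,0],[0,0,0],60],[[0,0,0],[0,0,0],60],[[0,0,0],[0,0,0],60]])

```text
time: 26.9
eef_pos: [549.7, -238.3, 294.4]
ee_rot: [179.9, 0.1, 99.1]
force: [-0.3, -0.5, -0.3]
grip_width: 60.2
grip_force: 0.0
```

```bash
python3 w.py V V
```

```text
t 26.9 pos [ 549.67 -238.25  294.38] [179.89   0.07  99.09] grip 60.2394920421007 0.0 F [-0.33 -0.45 -0.27] | to go x,y units [-1.01 -0.09] dz 2.7794871162492276 wz -7.177758327796053e-05
```

Emit:
drive_tool(commands=[[[-0.5,-0.09,0],[0,0,0],60],[[-0.5,0,0],[0,0,0],60],[[0,0,0.5],[0,0,0],60],[[0,0,0.8],[0,0,0],60],[[0,0,0.8],[0,0,0],60],[[0,0,0.4],[0,0,0],60],[[0,0,0.28],[0,0,0],60],[[0,0,0],[0,0,0],60],[[0,0,0],[0,0,0],60],[[0,0,0],[0,0,0],60]])

```text
time: 27.9
eef_pos: [551.8, -268.5, 210.8]
ee_rot: [179.9, 0.1, 99.1]
force: [0.1, -0.3, -0.4]
grip_width: 60.1
grip_force: 0.0
```

Emit:
drive_tool(commands=[[[0,0,0],[0,0,0],40],[[0,0,0],[0,0,0],28],[[0,0,0],[0,0,0],14],[[0,0,0],[0,0,0],14],[[0,0,0],[0,0,0],14],[[0,0,0],[0,0,0],14],[[0,0,0],[0,0,0],14],[[0,0,0],[0,0,0],14],[[0,0,0],[0,0,0],14]], squeeze=10)

```text
time: 28.8
eef_pos: [551.3, -268.4, 209.8]
ee_rot: [180.0, 0.0, 99.1]
force: [-0.5, 0.1, 0.2]
grip_width: 22.2
grip_force: 10.0
```

```bash
python3 w.py 3 V
```

```text
t 28.8 pos [ 551.33 -268.37  209.77] [180.     0.    99.08] grip 22.200173651972218 9.982367699121824 F [-0.47  0.11  0.23] | to go x,y units [14.19  2.23] dz -0.040979219382049334 wz -0.00010953405904230193
```

Emit:
drive_tool(commands=[[[0,0,-0.4],[0,0,0],14],[[0,0,-0.8],[0,0,0],14],[[0,0,-0.9],[0,0,0],14],[[0,0,-0.6],[0,0,0],14],[[0.4,0.06,0],[0,0,0],14],[[0.8,0.13,0],[0,0,0],14],[[0.9,0.14,0],[0,0,0],14],[[0.9,0.14,0],[0,0,0],14],[[0.9,0.14,0],[0,0,0],14],[[0.9,0.14,0],[0,0,0],14]])

```text
time: 29.8
eef_pos: [550.1, -120.5, 290.2]
ee_rot: [-179.9, -0.0, 99.1]
force: [0.3, 0.1, 0.2]
grip_width: 21.9
grip_force: 10.0
```

Emit:
drive_tool(commands=[[[0.9,0.14,0],[0,0,0],14],[[0.9,0.14,0],[0,0,0],14],[[0.9,0.14,0],[0,0,0],14],[[0.9,0.14,0],[0,0,0],14],[[0.9,0.14,0],[0,0,0],14],[[0.9,0.14,0],[0,0,0],14],[[0.9,0.14,0],[0,0,0],14],[[0.9,0.14,0],[0,0,0],14],[[0.9,0.14,0],[0,0,0],14],[[0.8,0.14,0],[0,0,0],14]])

```text
time: 30.8
eef_pos: [548.9, 149.8, 290.1]
ee_rot: [-179.9, -0.0, 99.2]
force: [-0.1, -0.0, 0.0]
grip_width: 22.2
grip_force: 10.0
```

Emit:
drive_tool(commands=[[[0.4,0.08,0],[0,0,0],14],[[0.09,0,0],[0,0,0],14],[[0,0,0],[0,0,0],14],[[0,0,0],[0,0,0],14],[[0,0,0],[0,0,0],14],[[0,0,0],[0,0,0],14]])

```text
time: 31.4
eef_pos: [550.4, 161.5, 290.7]
ee_rot: [-180.0, 0.0, 99.0]
force: [-0.6, -1.0, 0.2]
grip_width: 22.1
grip_force: 10.0
```

```bash
python3 w.py 3 V
```

```text
t 31.4 pos [550.36 161.51 290.73] [-180.      0.03   98.98] grip 22.116356417755274 9.981136804854032 F [-0.62 -1.01  0.17] | to go x,y units [ 0.03 -0.  ] dz 2.657660685193042 wz -0.0006407930392086314
```

Emit:
drive_tool(commands=[[[0.03,0,0.5],[0,0,0],14],[[0,0,0.8],[0,0,0],14],[[0,0,0.7],[0,0,0],14],[[0,0,0.4],[0,0,0],14],[[0,0,0.2],[0,0,0],14],[[0,0,0.05],[0,0,0],14],[[0,0,0.02],[0,0,0],14],[[0,0,0],[0,0,0],14],[[0,0,0],[0,0,0],14],[[0,0,0],[0,0,0],14]])

```text
time: 32.4
eef_pos: [550.2, 163.5, 211.2]
ee_rot: [179.9, 0.0, 99.1]
force: [-0.4, 0.5, -0.5]
grip_width: 21.8
grip_force: 10.0
```

Emit:
drive_tool(commands=[[[0,0,0.02],[0,0,0],14],[[0,0,0.01],[0,0,0],14],[[0,0,0],[0,0,0],14],[[0,0,0],[0,0,0],14]])

```text
time: 32.8
eef_pos: [550.1, 163.4, 209.8]
ee_rot: [180.0, 0.0, 99.1]
force: [0.0, 0.6, 0.3]
grip_width: 21.9
grip_force: 10.0
```

Emit:
drive_tool(commands=[[[0,0,0],[0,0,0],24],[[0,0,0],[0,0,0],27],[[0,0,0],[0,0,0],40],[[0,0,0],[0,0,0],60],[[0,0,0],[0,0,0],60],[[0,0,0],[0,0,0],60],[[0,0,-0.5],[0,0,0],60],[[0,0,-0.9],[0,0,0],60],[[0,0,-0.9],[0,0,0],60],[[0,0,-0.9],[0,0,0],60]])

```text
time: 33.8
eef_pos: [549.9, 163.6, 307.8]
ee_rot: [180.0, -0.0, 99.1]
force: [0.6, 0.9, -0.4]
grip_width: 60.0
grip_force: 0.0
```

Emit:
drive_tool(commands=[[[0,0,-0.9],[0,0,0],80],[[0,0,-0.9],[0,0,0],80],[[0,0,0],[0,0,0],80],[[0,0,0],[0,0,0],80],[[0,0,0],[0,0,0],80]])

```text
time: 34.3
eef_pos: [549.6, 163.1, 359.1]
ee_rot: [-179.9, 0.0, 99.1]
force: [0.1, -0.4, 0.4]
grip_width: 79.2
grip_force: 0.0
```

```bash
python3 w.py S S; python3 - <<'E'
from h import *
a=optics.read_camera("side"); w=optics.read_camera("wrist")
cv2.imwrite("pics/c3.png",np.hstack([cv2.resize(a[200:350,200:320],(400,500),interpolation=cv2.INTER_CUBIC),cv2.resize(w[:,140:420],(333,500))]))
E
```

```text
t 34.3 pos [549.58 163.15 359.14] [-179.91    0.03   99.08] grip 79.18691083667404 0.0 F [ 0.08 -0.39  0.4 ] | to go x,y units [-16.81  -2.22] dz 4.854661679811386 wz -0.00010732447460968489
```

View pics/c3.png

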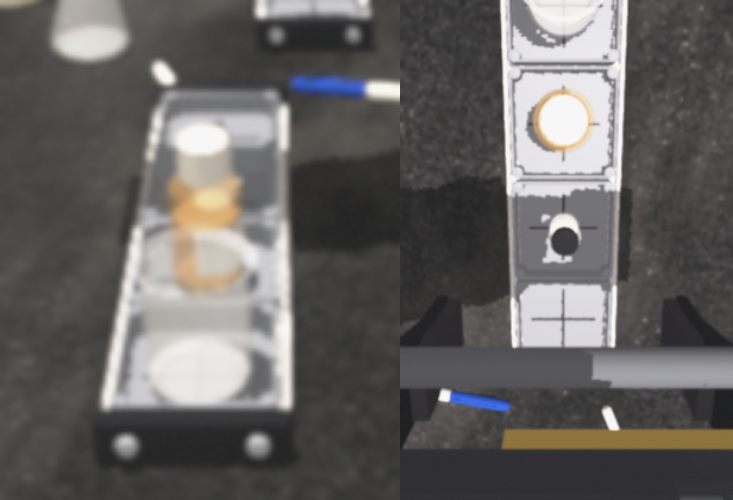

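The vial stands upright at the centre of the third holder (wrist crop (564,235)). Next is the small beaker.

Emit:
drive_tool(commands=[[[-0.9,-0.12,0],[0,0,0],80],[[-0.9,-0.12,0],[0,0,0],80],[[-0.9,-0.12,0],[0,0,0],80],[[-0.9,-0.12,0],[0,0,0],80],[[-0.9,-0.12,0],[0,0,0],80],[[-0.9,-0.12,0],[0,0,0],80],[[-0.9,-0.12,0],[0,0,0],80],[[-0.9,-0.12,0],[0,0,0],80],[[-0.9,-0.12,0],[0,0,0],80],[[-0.9,-0.12,0],[0,0,0],80]])

```text
time: 35.4
eef_pos: [556.8, -110.0, 358.8]
ee_rot: [-179.9, -0.0, 99.1]
force: [-0.4, 0.4, -0.0]
grip_width: 80.0
grip_force: 0.0
```

Emit:
drive_tool(commands=[[[-0.9,-0.12,0],[0,0,0],80],[[-0.9,-0.12,0],[0,0,0],80],[[-0.9,-0.12,0],[0,0,0],80],[[-0.9,-0.12,0],[0,0,0],80],[[-0.9,-0.12,0],[0,0,0],80],[[-0.9,-0.12,0],[0,0,0],80],[[-0.9,-0.12,0],[0,0,0],80],[[-0.9,-0.06,0],[0,0,0],80],[[-0.6,0,0],[0,0,0],80],[[0,0,0],[0,0,0],80]])

```text
time: 36.4
eef_pos: [566.8, -347.1, 358.5]
ee_rot: [-179.9, 0.0, 98.8]
force: [-0.7, -0.4, 0.1]
grip_width: 80.5
grip_force: 0.0
```

Emit:
drive_tool(commands=[[[0,0,0.5],[0,0,0],80],[[0,0,0.8],[0,0,0],80],[[0,0,0.5],[0,0,0],80],[[0,0,0.2],[0,0,0],80],[[0,0,0],[0,0,0],80],[[0,0,0],[0,0,0],80],[[0,0,0],[0,0,0],80]])

```text
time: 37.1
eef_pos: [567.8, -344.1, 300.9]
ee_rot: [179.9, 0.1, 99.1]
force: [0.4, 0.5, -0.4]
grip_width: 80.1
grip_force: 0.0
```

```bash
python3 w.py S S
```

```text
t 37.1 pos [ 567.8  -344.13  300.88] [179.9    0.07  99.09] grip 80.10368535952557 0.0 F [ 0.41  0.51 -0.37] | to go x,y units [-0.01 -0.14] dz 2.912537738461087 wz -3.4990276892522666e-05
```

Emit:
drive_tool(commands=[[[0,-0.14,0.5],[0,0,0],80],[[0,0,0.8],[0,0,0],80],[[0,0,0.8],[0,0,0],80],[[0,0,0.5],[0,0,0],80],[[0,0,0.3],[0,0,0],80],[[0,0,0],[0,0,0],80],[[0,0,0],[0,0,0],80],[[0,0,0],[0,0,0],80]])

```text
time: 37.9
eef_pos: [563.8, -345.1, 214.0]
ee_rot: [179.9, 0.1, 99.1]
force: [0.2, -0.9, -0.4]
grip_width: 80.2
grip_force: 0.0
```

Emit:
drive_tool(commands=[[[0,0,0],[0,0,0],60],[[0,0,0],[0,0,0],48],[[0,0,0],[0,0,0],32],[[0,0,0],[0,0,0],32],[[0,0,0],[0,0,0],32],[[0,0,0],[0,0,0],32],[[0,0,0],[0,0,0],32],[[0,0,0],[0,0,0],32],[[0,0,0],[0,0,0],32]], squeeze=10)

```text
time: 38.8
eef_pos: [563.3, -344.8, 212.7]
ee_rot: [180.0, 0.0, 99.1]
force: [-0.0, 0.1, -0.7]
grip_width: 41.2
grip_force: 9.9
```

```bash
python3 w.py 4 S
```

```text
t 38.8 pos [ 563.25 -344.81  212.72] [180.     0.    99.09] grip 41.20518828077947 9.907921666508628 F [-0.04  0.11 -0.69] | to go x,y units [14.23  2.24] dz -0.025833558548212447 wz -8.020540123862614e-05
```

Gripped at 41.2 mm. I lift it and carry it over.

Emit:
drive_tool(commands=[[[0,0,-0.4],[0,0,0],32],[[0,0,-0.8],[0,0,0],32],[[0,0,-0.9],[0,0,0],32],[[0,0,-0.6],[0,0,0],32],[[0.4,0.06,0],[0,0,0],32],[[0.8,0.13,0],[0,0,0],32],[[0.9,0.14,0],[0,0,0],32],[[0.9,0.14,0],[0,0,0],32],[[0.9,0.14,0],[0,0,0],32],[[0.9,0.14,0],[0,0,0],32]])

```text
time: 39.8
eef_pos: [562.0, -196.8, 292.9]
ee_rot: [-179.9, -0.1, 99.1]
force: [0.1, 0.6, -0.6]
grip_width: 41.0
grip_force: 9.9
```

Emit:
drive_tool(commands=[[[0.9,0.14,0],[0,0,0],32],[[0.9,0.14,0],[0,0,0],32],[[0.9,0.14,0],[0,0,0],32],[[0.9,0.14,0],[0,0,0],32],[[0.9,0.14,0],[0,0,0],32],[[0.9,0.14,0],[0,0,0],32],[[0.9,0.14,0],[0,0,0],32],[[0.9,0.14,0],[0,0,0],32],[[0.9,0.14,0],[0,0,0],32],[[0.8,0.14,0],[0,0,0],32]])

```text
time: 40.8
eef_pos: [560.8, 73.4, 293.0]
ee_rot: [-179.9, -0.0, 99.2]
force: [0.7, 0.5, -0.9]
grip_width: 40.9
grip_force: 9.9
```

Emit:
drive_tool(commands=[[[0.4,0.09,0],[0,0,0],32],[[0.13,0,0],[0,0,0],32],[[0,0,0],[0,0,0],32],[[0,0,0],[0,0,0],32],[[0,0,0],[0,0,0],32],[[0,0,0],[0,0,0],32]])

```text
time: 41.4
eef_pos: [562.3, 86.2, 293.7]
ee_rot: [-180.0, 0.0, 99.0]
force: [-0.5, -1.4, -1.4]
grip_width: 40.9
grip_force: 9.9
```

```bash
python3 w.py 4 S
```

```text
t 41.4 pos [562.31  86.19 293.7 ] [-179.99    0.03   98.98] grip 40.90508478418104 9.892463062678871 F [-0.49 -1.36 -1.39] | to go x,y units [0.04 0.  ] dz 2.6734327097977255 wz -0.0006843803576358375
```

Emit:
drive_tool(commands=[[[0,0,0.5],[0,0,0],32],[[0,0,0.8],[0,0,0],32],[[0,0,0.7],[0,0,0],32],[[0,0,0.4],[0,0,0],32],[[0,0,0.2],[0,0,0],32],[[0,0,0.05],[0,0,0],32],[[0,0,0.02],[0,0,0],32],[[0,0,0],[0,0,0],32],[[0,0,0],[0,0,0],32],[[0,0,0],[0,0,0],32]])

```text
time: 42.4
eef_pos: [562.4, 87.3, 214.2]
ee_rot: [179.9, 0.0, 99.1]
force: [0.9, -0.2, -1.1]
grip_width: 40.9
grip_force: 9.9
```

Emit:
drive_tool(commands=[[[0,0,0.02],[0,0,0],32],[[0,0,0.01],[0,0,0],32],[[0,0,0],[0,0,0],32],[[0,0,0],[0,0,0],32]])

```text
time: 42.8
eef_pos: [562.2, 87.3, 212.7]
ee_rot: [-180.0, 0.0, 99.1]
force: [0.6, -0.4, -0.2]
grip_width: 41.0
grip_force: 9.9
```

Emit:
drive_tool(commands=[[[0,0,0],[0,0,0],43],[[0,0,0],[0,0,0],47],[[0,0,0],[0,0,0],60],[[0,0,0],[0,0,0],80],[[0,0,0],[0,0,0],80],[[0,0,0],[0,0,0],80],[[0,0,-0.5],[0,0,0],80],[[0,0,-0.9],[0,0,0],80],[[0,0,-0.9],[0,0,0],80],[[0,0,-0.9],[0,0,0],80]])

```text
time: 43.8
eef_pos: [562.1, 87.4, 310.9]
ee_rot: [180.0, -0.0, 99.1]
force: [-0.1, 0.5, -0.5]
grip_width: 79.8
grip_force: 0.0
```

Emit:
drive_tool(commands=[[[0,0,-0.9],[0,0,0],80],[[0,0,-0.9],[0,0,0],80],[[0,0,-0.9],[0,0,0],80],[[0,0,0],[0,0,0],80],[[0,0,0],[0,0,0],80],[[0,0,0],[0,0,0],80]])

```text
time: 44.4
eef_pos: [561.7, 87.1, 389.1]
ee_rot: [-179.9, 0.0, 99.1]
force: [0.3, 0.4, -0.7]
grip_width: 79.9
grip_force: 0.0
```

```bash
python3 w.py 4 S; python3 - <<'E'
from h import *
a=optics.read_camera("side"); w=optics.read_camera("wrist")
cv2.imwrite("pics/c4.png",np.hstack([cv2.resize(a[200:350,200:320],(400,500),interpolation=cv2.INTER_CUBIC),cv2.resize(w[:,140:420],(333,500))]))
E
```

```text
t 44.4 pos [561.69  87.13 389.12] [-179.91    0.02   99.09] grip 79.91769032615589 0.0 F [ 0.32  0.44 -0.73] | to go x,y units [0.01 0.02] dz 5.854038736113572 wz -6.402277786921533e-05
```

View pics/c4.png

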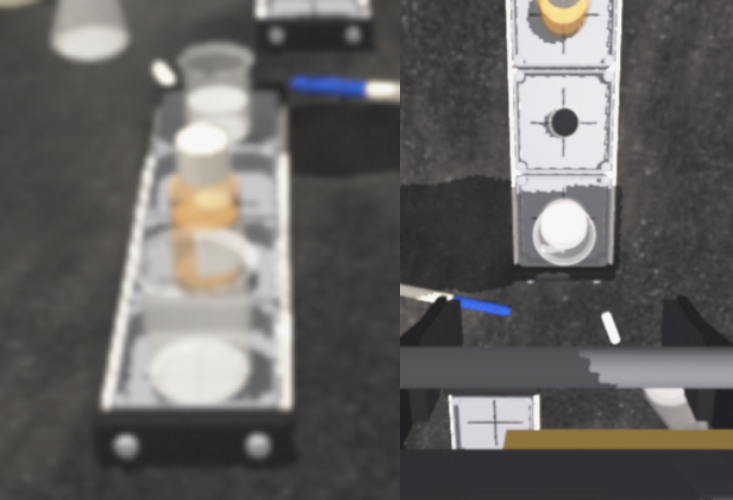

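All four pieces stand upright and centred in the left rack, in the right order: the small beaker is at wrist crop (564,228) and the vial at (564,122). The gripper is clear of everything, so I hand the job in.

```bash
python3 -c "
from cell import env
print(env.job_done())"
```

```text
the job is handed in; nothing more can be done
None
```

I moved all four pieces into the empty rack, left to right as large beaker, dropper bottle, vial, small beaker, all upright in the last pictures, and handed the job in at about 44.5 s of the 112 s allowed.

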